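Set up the binding punch: tray latched, margin dial on its fourth click

ROBOT

A 6-joint arm with a two-finger parallel gripper is mounted at the origin on the work surface. World frame = base frame: x ahead of the robot, y to its left, z up, the work surface at z = 0. Lengths are in m, angles in rad, forces in N, time in s.
With the tool pointing down it reaches from about 0.35 to 0.775 m from the base axis. Payload 7.3 kg.
Tool frame: the origin (TCP) lies at the very end of the fingers, on their centre line; the grasp point (between the pads) lies 19 mm behind it; z points along the fingers, x is the direction in which the jaws open and shut, and the axes are right-handed (so a half turn about z gives the same grasp; the last joint's range is limited). The gripper opens to 92 mm and grips with 3 to 60 N. Pads are 19 mm wide; open, the fingers measure 130 mm over their backs; the gripper's body (75 mm by 190 mm) begins 47 mm behind the grasp point.
Start: joints at [-1.264, 0.342, 1.524, -0, 1.275, -0.146], TCP at [0.23, -0.472, 0.227] pointing down, gripper open.
Joint ranges: [-2.53, 2.53], [-0.77, 2.02], [0.04, 2.7], [-1, 4.14], [0.28, 2.66], [-3.11, 3.11]. Speed limits (rad/s): [2.57, 2.57, 3.14, 3.14, 3.14, 3.14].

INTERFACE

Orientations are given as [roll, pitch, yaw] about the fixed x, y, z axes, in that order (R = Rz(yaw) Ry(pitch) Rx(roll)).
In Python, from cell import robot, read_camera, nets gives the robot as it stands. The module is installed in compiled form; this text tells all that it offers.
- The arm moves only by the tool carry_out, never from a script. Its arguments are lists of equal length, an entry for each row: "translation": the shift along the tool's x, y, z in m, a list of three; "turn": the turn, a rotation vector about the tool's x, y, z in rad, a list of three; "gripper": the gripper's target within -1 to 1 (shut at 1, half-way at 0, fully open at -1). A call has 1 to 10 rows; each row shifts and turns the commanded pose from where the row before left it, along the tool's axes as they then stand; what a row does not reach is not made up. A row lasts 1/10 s, in which the tool goes at most 50 mm and 8.59 degrees, less where a joint would pass 70% of its speed; a pose out of reach is approached as far as the arm can. A call with a gripper value outside its range is refused whole. The fingers move at their own pace and stop on an object; "squeeze" is the grip in N (left out, the last holds). Time passes only in rows, so rows that do not move let the fingers close. It gives the time, the measured TCP pose, the force and the opening at its end, in the units of the state.
- robot.observe(): the state, without advancing time (a new reading comes with each control period).
- read_camera(name): name is "side" or "top"; returns a dict with "img" (420x560x3 uint8, red, green, blue), "fx", "fy", "cx", "cy" (pixels), "world_from_camera" (4x4, takes a point from camera to world coordinates). Camera axes: x right, y down, z forward; pixel columns grow to the right and rows downward; lengths in m; the calibration is good to about 2 mm. A picture is of the moment at which its call begins. There is no depth.
- robot.hand_in(): hands the job in, once; it reports no verdict.
Trained networks look in a picture, given as the dict that the camera call returned (one of the last four; its "shot" number tells which), for a name from the list of things; names that differ only in an ending like _2 or _b are one class to them, and where a whole thing is asked for, a point or a joint stands for the part that bears it (a point fixed in the world has none). Each returns a list of dicts, best first, with "score" (0 to 1); they miss things now and then, are a little off and sometimes report something else, mostly with a low value. They report only what shows in the picture. A call takes as long as a camera call.
- nets.regions_of(picture, name): "region" (420x560 bool, what is visible of it) and "pixel" ([column, row] in pixels, amid what is visible of it).
- nets.tip_of(picture, name): "pixel" ([column, row] in pixels: a listed point, or the origin of a listed thing).
The state is a dict: "time": time; "qpos": joint angles; "qvel": joint speeds; "joint_efforts": joint torques, N m; "tool_pos": TCP position; "tool_rot": TCP orientation; "contact_force": force on the tool from outside, world axes, zero at the start; "torque": the same for the moment, N m; "opening": finger opening in m.
Only numpy, scipy, OpenCV 4.12 (cv2) and the standard library are available. Lean on these libraries where they do the work, as an engineer would, in place of code of your own. Each camera call takes 0.05 s, during which the arm holds its last target. There are 200 camera calls.

TASK

Get the binding punch ready for the lecture notes: turn the unmarked margin selector on top anticlockwise all the way back to its stop, then clockwise four clicks and leave it resting in that fourth click. Also push the chip tray in the front all the way in so that its push-push latch catches, and let go: it must stay latched. Leave the stapler on the machine, the steel flask and the lidded cup where they stand.

Things in the scene. Friction and masses are not known exactly. Their poses are not given: they have to be found in the camera images.
- punch: Binding punch: white box-shaped office machine with grey side cheeks, 170 mm deep (x), 320 mm wide (y), 85 mm high with a flat top, fixed to the table. Origin: centre of its underside. Its front, where the chip tray comes out, looks along its own -x, towards the robot; its +y is to the left seen from the robot.
- dial_axis (a point): On the selector's vertical turning axis, 26 mm above the machine's top; 5 mm in front of and 80 mm left (+y) of the machine's centre. The selector is a black pointer knob: a round hub 30 mm across with one long nose, an upright fin 14 mm thick reaching 62 mm out from the axis, 9 to 43 mm above the machine's top. Below it a flange 44 mm across.
- nose (a point): Point in the middle of the selector's nose, 45 mm out from the axis and 26 mm above the machine's top. The line from dial_axis to here is the way the nose points; push the fin sideways about here.
- dial (a joint): Selector angle (rad), growing clockwise from above: 0 at the anticlockwise stop (nose 30 deg clockwise of the punch's own +x), 5.24 at the other stop. Clicks every 0.524 rad; fourth click = 2.094 (nose 30 deg anticlockwise of the punch's -x). It snaps ahead to the next click once pushed half-way; that takes about 6 N at 45 mm from the axis. The stops are rigid. Starts at any click from 2nd to 9th.
- tray_face (a point): Centre of the outer face of the grey chip tray's front panel, 37 mm above the table, 70 mm to the right (-y) of the machine's centre. The panel is 150 mm wide (y), from 9 to 65 mm above the table, 12 mm thick; the face looks along the machine's -x.
- tray (a joint): How far the tray is pushed in (m) along the punch's +x: 0 out (face 53 mm in front of the casing), 0.0395 at the rigid inner stop. A spring pushes it out with 3 to 5 N. Push-push latch: pressed past 0.037 (takes up to 10 N) and released, it comes back to 0.0267 and stays latched; released short of that it comes out again; a second full press unlatches it.
- stapler: Black stapler, 130 x 36 x 46 mm, lying loose on top of the machine to the right of the selector, its length roughly front to back. Origin: centre of its underside.
- flask: Steel vacuum flask, 68 mm across, 210 mm high, standing on the table to the right of the machine. Origin: centre of its underside.
- cup: Steel cup with a knobbed lid, 80 mm across, 96 mm high, standing on the table in front of the machine's left half. Origin: centre of its underside.

How it is judged:
On the way, in this order (a step that is already met when the one before it is completed fails the run):
1. the selector is turned back against its anticlockwise stop (value of joint dial below 0.12 rad), for 0.1 s.
2. the selector rests in the fourth click from the stop (value of joint dial between 1.9444 and 2.2444 rad), for 0.2 s.
At the end, for the whole second after the job is handed in: The selector rests in the fourth click clockwise from its anticlockwise stop (2.094 rad, within 0.15), and the chip tray rests in its latch (0.0267 m in, within 3 mm), both still and let go (all of step 2 and value of joint tray between 0.0237 and 0.0297 m and velocity of joint tray below 0.005 m/s and velocity of joint dial between -0.05 and 0.05 rad/s); the robot touches nothing.
It fails at once if the stapler is moved more than 40 mm or tipped (distance of stapler from where it was at the start of the episode above 0.04 m or angle between stapler's own z axis and vertical above 0.5 rad).
It fails at once if the flask is moved more than 40 mm or tipped (distance of flask from where it was at the start of the episode above 0.04 m or angle between flask's own z axis and vertical above 0.5 rad).
It fails at once if the cup is moved more than 40 mm or tipped (distance of cup from where it was at the start of the episode above 0.04 m or angle between cup's own z axis and vertical above 0.5 rad).
It also fails if it takes over 72 s, if anything falls off the work surface, if the arm or the gripper's body presses on something with over 40 N, if the wrist force passes 120 N, or if a joint passes its speed limit or range.

## Working session

There is one attempt and no reset: what is moved stays moved. The work goes in short steps, Python scripts to look and compute and a tool call to move; the robot and the scene stay as the last step left them, time stands still between calls to the robot, and variables do not carry over. Pictures are saved under pics/ and viewed, about 8 in all and at most 12, crops included, and the job is handed in when it is done.

Besides the shell and the picture viewer there is one more tool, called after "Request:" by a JSON object that holds its "fn" and its "kwargs", one argument or row to a line. carry_out: Moves the arm, as the interface text tells. Its arguments: {"type":"object","properties":{"translation":{"type":"array","items":{"type":"array","items":{"type":"number"}}},"turn":{"type":"array","items":{"type":"array","items":{"type":"number"}}},"gripper":{"type":"array","items":{"type":"number"}},"squeeze":{"type":"number"}},"required":["translation","turn","gripper"]}

```bash
mkdir -p pics; cat > h.py <<'E'
import numpy as np, cv2
from cell import robot, read_camera, nets
def ray(p,px):
    T=np.array(p["world_from_camera"]);d=T[:3,:3]@[(px[0]-p["cx"])/p["fx"],(px[1]-p["cy"])/p["fy"],1]
    return T[:3,3],d
def atz(p,px,z):
    o,d=ray(p,px);return o+d*(z-o[2])/d[2]
def tri(p,a,q,b):
    o1,d1=ray(p,a);o2,d2=ray(q,b)
    s=np.linalg.lstsq(np.c_[d1,-d2],o2-o1,rcond=None)[0]
    x,y=o1+s[0]*d1,o2+s[1]*d2
    return (x+y)/2,np.linalg.norm(x-y)
def proj(p,X):
    T=np.linalg.inv(np.array(p["world_from_camera"]));c=T[:3,:3]@X+T[:3,3]
    return [p["fx"]*c[0]/c[2]+p["cx"],p["fy"]*c[1]/c[2]+p["cy"]]
E
python3 - <<'E'
from h import *
np.set_printoptions(precision=3,suppress=True)
t=read_camera("top");s=read_camera("side")
cv2.imwrite("pics/a.png",np.hstack([t["img"],s["img"]])[:,:,::-1][:, :])
cv2.imwrite("pics/t.png",t["img"][:,:,::-1]);cv2.imwrite("pics/s.png",s["img"][:,:,::-1])
for p in(t,s):print(np.array(p["world_from_camera"]),p["fx"])
for n in["punch","dial_axis","nose","tray_face","stapler","flask","cup"]:
    a=nets.tip_of(t,n);b=nets.tip_of(s,n)
    print(n,[(np.round(x["pixel"]),round(x["score"],2)) for x in a[:2]],[(np.round(x["pixel"]),round(x["score"],2)) for x in b[:2]])
    if a and b:print(tri(t,a[0]["pixel"],s,b[0]["pixel"]))
print(robot.observe())
E
```

```text
[[ 0.008 -0.994  0.105  0.443]
 [-1.    -0.007  0.008 -0.057]
 [-0.007 -0.105 -0.994  1.118]
 [ 0.     0.     0.     1.   ]] 498.7075055103903
[[-0.871 -0.325  0.369  0.205]
 [-0.492  0.543 -0.681  0.584]
 [ 0.021 -0.774 -0.633  0.713]
 [ 0.     0.     0.     1.   ]] 541.408703144967
punch [(array([318., 189.]), 0.82), (array([278., 191.]), 0.4)] [(array([274., 237.]), 0.64), (array([348., 213.]), 0.52)]
(array([ 0.612, -0.122, -0.005]), np.float64(0.006104433434006882))
dial_axis [(array([280., 193.]), 0.83)] [(array([262., 216.]), 0.81)]
(array([ 0.587, -0.038,  0.118]), np.float64(0.0004627336847619263))
nose [(array([255., 187.]), 0.78)] [(array([245., 230.]), 0.81)]
(array([0.595, 0.011, 0.12 ]), np.float64(0.008489160617661251))
tray_face [(array([364., 241.]), 0.91)] [(array([345., 210.]), 0.62)]
(array([ 0.497, -0.216,  0.046]), np.float64(0.006807364355564755))
stapler [(array([352., 173.]), 0.63)] [(array([279., 175.]), 0.66), (array([270., 236.]), 0.2)]
(array([ 0.635, -0.186,  0.097]), np.float64(0.004643124746807377))
flask [(array([425., 151.]), 0.93)] [(array([290., 160.]), 0.62)]
(array([ 0.703, -0.361,  0.01 ]), np.float64(0.006375277355006627))
cup [(array([286., 273.]), 0.75), (array([315., 189.]), 0.16)] [(array([342., 297.]), 0.62)]
(array([ 0.424, -0.05 , -0.012]), np.float64(0.002795003319076909))
{'time': 0.8, 'qpos': array([-1.264,  0.342,  1.524,  0.   ,  1.275, -0.146]), 'qvel': array([ 0.   , -0.   , -0.   , -0.003,  0.001,  0.   ]), 'joint_efforts': array([ -0.001, -43.109, -24.447,   0.072,   0.048,  -0.   ]), 'tool_pos': array([ 0.23 , -0.472,  0.227]), 'tool_rot': array([-3.142, -0.   , -1.118]), 'contact_force': array([ 0.519, -0.158, -0.059]), 'torque': array([-0.02 , -0.027,  0.066]), 'opening': 0.09204470537399236}
```

View pics/t.png

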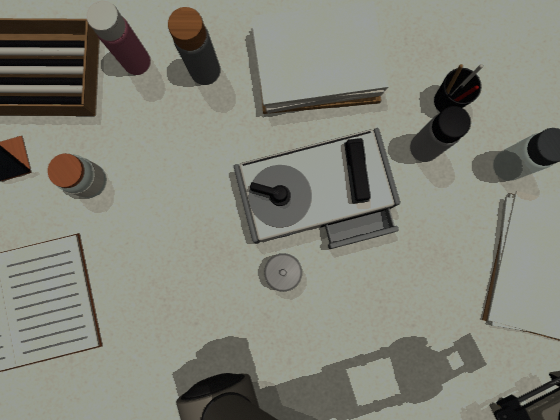

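View pics/s.png

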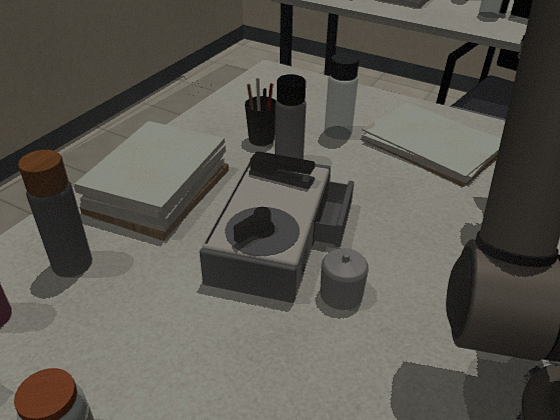

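The dial nose points about 75° in the world frame, which fits the 9th click. The punch yaw is about 14.5°. I'll refine both and start the approach.

```bash
python3 - <<'E'
from h import *
np.set_printoptions(precision=4,suppress=True)
t=read_camera("top");s=read_camera("side")
for n,z in[("dial_axis",.111),("nose",.111),("tray_face",.037),("stapler",.085),("cup",0)]:
    for p in(t,s):
        a=nets.tip_of(p,n)
        if a:print(n,atz(p,a[0]["pixel"],z)[:2],a[0]["score"])
# punch top from top image: region + min-area rect
r=nets.regions_of(t,"punch")[0]["region"].astype(np.uint8)
c=max(cv2.findContours(r,0,2)[0],key=cv2.contourArea)
print(cv2.minAreaRect(c))
r=nets.regions_of(t,"nose")[0]; print(r["pixel"],r["score"])
E
```

```text
dial_axis [ 0.585  -0.0325] 0.8
dial_axis [ 0.5864 -0.0421] 0.8
nose [0.6024 0.0063] 0.63
nose [ 0.6029 -0.0026] 0.62
tray_face [ 0.498  -0.2237] 0.91
tray_face [ 0.4978 -0.2232] 0.79
stapler [ 0.6334 -0.1974] 0.91
stapler [ 0.6449 -0.2013] 0.81
cup [ 0.434  -0.0524] 0.83
cup [ 0.4286 -0.0428] 0.85
((319.4222717285156, 196.49432373046875), (106.92064666748047, 153.99923706054688), 75.73548889160156)
[274.4, 190.8] 0.81
```

Request:
{"fn": "carry_out", "kwargs": {
  "translation": [
    [-0.0157, -0.0318, 0],
    [-0.0157, -0.0318, 0],
    [-0.0157, -0.0318, 0],
    [-0.0157, -0.0318, 0],
    [-0.0157, -0.0318, 0],
    [-0.0157, -0.0318, 0],
    [-0.0157, -0.0318, 0],
    [-0.0157, -0.0318, 0],
    [-0.0157, -0.0318, 0],
    [-0.0157, -0.0318, 0]
  ],
  "turn": [
    [0, 0, 0],
    [0, 0, 0],
    [0, 0, 0],
    [0, 0, 0],
    [0, 0, 0],
    [0, 0, 0],
    [0, 0, 0],
    [0, 0, 0],
    [0, 0, 0],
    [0, 0, 0]
  ],
  "gripper": [0, 0, 0, 0, 0, 0, 0, 0, 0, 0],
  "squeeze": 6
}}

```text
time: 2.5
tool_pos: [0.4477, -0.1906, 0.2268]
tool_rot: [-3.141, -0.0, -1.118]
contact_force: [1.4, -0.6, -0.0]
opening: 0.0459
```

Request:
{"fn": "carry_out", "kwargs": {
  "translation": [
    [-0.0157, -0.0316, 0],
    [-0.0157, -0.0316, 0],
    [-0.0157, -0.0316, 0],
    [-0.0157, -0.0316, 0],
    [-0.0157, -0.0316, 0],
    [-0.0157, -0.0316, 0],
    [-0.0157, -0.0316, 0],
    [0, 0, 0],
    [0, 0, 0],
    [0, 0, 0]
  ],
  "turn": [
    [0, 0, 0],
    [0, 0, 0],
    [0, 0, 0],
    [0, 0, 0],
    [0, 0, 0],
    [0, 0, 0],
    [0, 0, 0],
    [0, 0, -0.1413],
    [0, 0, -0.1413],
    [0, 0, -0.1413]
  ],
  "gripper": [0, 0, 0, 0, 0, 0, 0, 0, 0, 0]
}}

```text
time: 3.5
tool_pos: [0.5979, 0.0042, 0.2264]
tool_rot: [3.141, 0.0, -0.687]
contact_force: [0.3, -0.6, -0.0]
opening: 0.0462
```

Request:
{"fn": "carry_out", "kwargs": {
  "translation": [
    [0, 0, 0],
    [0, 0, 0],
    [0, 0, 0],
    [0, 0, 0.025],
    [0, 0, 0.025],
    [0, 0, 0],
    [0, 0, 0]
  ],
  "turn": [
    [0, 0, -0.1413],
    [0, 0, -0.1413],
    [0, 0, -0.1413],
    [0, 0, 0],
    [0, 0, 0],
    [0, 0, 0],
    [0, 0, 0]
  ],
  "gripper": [0, 0, 0, 0, 0, 0, 0]
}}

```text
time: 4.2
tool_pos: [0.5979, 0.0038, 0.177]
tool_rot: [3.141, 0.0, -0.27]
contact_force: [0.0, 0.1, 1.1]
opening: 0.0458
```

```bash
python3 - <<'E'
from h import *
t=read_camera("top");s=read_camera("side")
o=robot.observe();print(o["tool_pos"],o["tool_rot"],o["qpos"],proj(s,o["tool_pos"]))
cv2.imwrite("pics/s2.png",cv2.resize(s["img"][100:300,150:400,::-1],None,fx=3,fy=3))
for p in(t,s):print([(a["pixel"],a["score"]) for n in("dial_axis","nose") for a in nets.tip_of(p,n)[:1]])
E
```

```text
[0.59866091 0.00369649 0.17821204] [-3.14127432e+00 -2.48969357e-03 -2.70220686e-01] [-1.21761527e-01  5.14438571e-01  1.38720763e+00 -5.65461587e-05
  1.23743706e+00  1.48477198e-01] [np.float64(241.6598930506067), np.float64(198.4985394797974)]
[([278.6, 192.2], 0.59)]
[([261.3, 217.1], 0.8), ([240.9, 229.0], 0.94)]
```

View pics/s2.png

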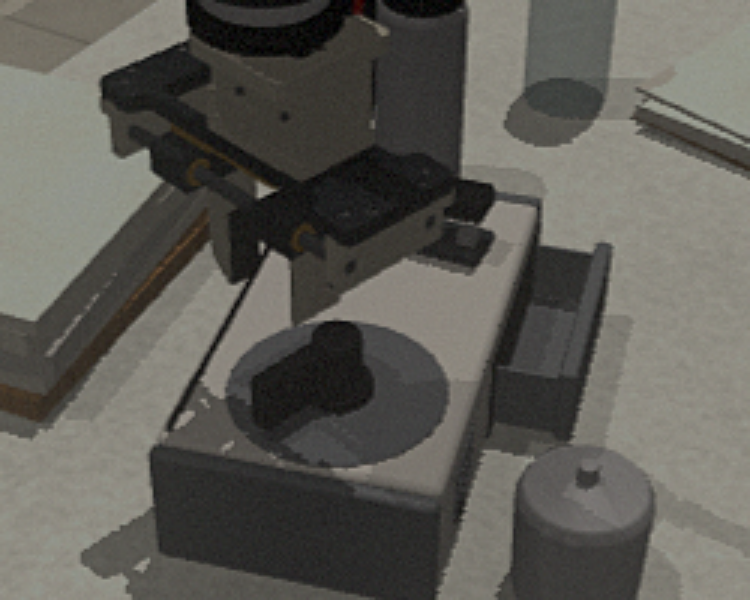

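The picture shows the gripper straddling the nose direction. The nose is at crop px (280,395) and the TCP is right above it. I'll descend and close lightly.

Request:
{"fn": "carry_out", "kwargs": {
  "translation": [
    [0, 0, 0.02],
    [0, 0, 0.02],
    [0, 0, 0.02],
    [0, 0, 0.019],
    [0, 0, 0],
    [0, 0, 0],
    [0, 0, 0],
    [0, 0, 0],
    [0, 0, 0]
  ],
  "turn": [
    [0, 0, 0],
    [0, 0, 0],
    [0, 0, 0],
    [0, 0, 0],
    [0, 0, 0],
    [0, 0, 0],
    [0, 0, 0],
    [0, 0, 0],
    [0, 0, 0]
  ],
  "gripper": [0, 0, 0, 0, 0, 0.7, 0.7, 0.7, 0.7],
  "squeeze": 6
}}

```text
time: 5.4
tool_pos: [0.5982, 0.0037, 0.0986]
tool_rot: [-3.141, -0.002, -0.27]
contact_force: [0.6, 0.7, 0.3]
opening: 0.0185
```

Request:
{"fn": "carry_out", "kwargs": {
  "translation": [
    [0, 0, 0],
    [0, 0, 0],
    [0, 0, 0],
    [0, 0, 0]
  ],
  "turn": [
    [0, 0, 0],
    [0, 0, 0],
    [0, 0, 0],
    [0, 0, 0]
  ],
  "gripper": [1, 1, 1, 1]
}}

```text
time: 5.8
tool_pos: [0.5975, 0.004, 0.0983]
tool_rot: [-3.141, 0.0, -0.27]
contact_force: [-3.8, 2.3, 5.9]
opening: 0.0136
```

Request:
{"fn": "carry_out", "kwargs": {
  "translation": [
    [-0.006, 0.0004, 0],
    [-0.006, 0.0004, 0],
    [-0.006, 0.0004, 0],
    [-0.006, 0.0004, 0],
    [-0.006, 0.0004, 0],
    [-0.006, 0.0004, 0],
    [0, 0, 0]
  ],
  "turn": [
    [0, 0, -0.14],
    [0, 0, -0.14],
    [0, 0, -0.14],
    [0, 0, -0.14],
    [0, 0, -0.14],
    [0, 0, -0.14],
    [0, 0, 0]
  ],
  "gripper": [1, 1, 1, 1, 1, 1, 1]
}}

```text
time: 6.5
tool_pos: [0.5628, -0.0019, 0.0981]
tool_rot: [3.141, 0.001, 0.571]
contact_force: [-4.4, -3.1, 3.6]
opening: 0.0143
```

Request:
{"fn": "carry_out", "kwargs": {
  "translation": [
    [-0.006, 0.0004, 0],
    [-0.006, 0.0004, 0],
    [-0.006, 0.0004, 0],
    [-0.006, 0.0004, 0],
    [-0.006, 0.0004, 0],
    [-0.006, 0.0004, 0],
    [-0.006, 0.0004, 0],
    [-0.006, 0.0004, 0],
    [-0.006, 0.0004, 0],
    [0, 0, 0]
  ],
  "turn": [
    [0, 0, -0.14],
    [0, 0, -0.14],
    [0, 0, -0.14],
    [0, 0, -0.14],
    [0, 0, -0.14],
    [0, 0, -0.14],
    [0, 0, -0.14],
    [0, 0, -0.14],
    [0, 0, -0.14],
    [0, 0, 0]
  ],
  "gripper": [1, 1, 1, 1, 1, 1, 1, 1, 1, 1]
}}

```text
time: 7.5
tool_pos: [0.5449, -0.0492, 0.0979]
tool_rot: [3.141, 0.001, 1.827]
contact_force: [-1.2, -1.3, 3.3]
opening: 0.014
```

Request:
{"fn": "carry_out", "kwargs": {
  "translation": [
    [-0.006, 0.0004, 0],
    [-0.006, 0.0004, 0],
    [-0.006, 0.0004, 0],
    [-0.006, 0.0004, 0],
    [-0.006, 0.0004, 0],
    [-0.006, 0.0004, 0],
    [-0.006, 0.0004, 0],
    [-0.003, 0.0001, 0],
    [0, 0, 0]
  ],
  "turn": [
    [0, 0, -0.14],
    [0, 0, -0.14],
    [0, 0, -0.14],
    [0, 0, -0.14],
    [0, 0, -0.14],
    [0, 0, -0.14],
    [0, 0, -0.14],
    [0, 0, -0.07],
    [0, 0, 0]
  ],
  "gripper": [1, 1, 1, 1, 1, 1, 1, 1, 1]
}}

```text
time: 8.4
tool_pos: [0.5767, -0.0717, 0.0972]
tool_rot: [-3.124, 0.0, 2.862]
contact_force: [-1.9, -4.3, 1.9]
opening: 0.0142
```

Request:
{"fn": "carry_out", "kwargs": {
  "translation": [
    [0, 0, 0],
    [0, 0, 0],
    [0, 0, 0],
    [0, 0, -0.02],
    [0, 0, -0.025],
    [0, 0, -0.025],
    [0, 0, 0],
    [0, 0, 0],
    [0, 0, 0],
    [0, 0, 0]
  ],
  "turn": [
    [0, 0, 0],
    [0, 0, 0],
    [0, 0, 0],
    [0, 0, 0],
    [0, 0, 0],
    [0, 0, 0],
    [0, 0, 0.143],
    [0, 0, 0.143],
    [0, 0, 0.143],
    [0, 0, 0.143]
  ],
  "gripper": [0, 0, 0, 0, 0, 0, 0, 0, 0, 0]
}}

```text
time: 9.4
tool_pos: [0.577, -0.0701, 0.1675]
tool_rot: [-3.13, 0.009, 2.287]
contact_force: [0.3, 0.1, 0.4]
opening: 0.0456
```

Request:
{"fn": "carry_out", "kwargs": {
  "translation": [
    [0, 0, 0],
    [0, 0, 0],
    [0, 0, 0],
    [0, 0, 0],
    [0, 0, 0],
    [0, 0, 0],
    [0, 0, 0],
    [0, 0, 0],
    [0, 0, 0],
    [0, 0, 0]
  ],
  "turn": [
    [0, 0, 0.143],
    [0, 0, 0.143],
    [0, 0, 0.143],
    [0, 0, 0.143],
    [0, 0, 0.143],
    [0, 0, 0.143],
    [0, 0, 0.143],
    [0, 0, 0.143],
    [0, 0, 0.143],
    [0, 0, 0.143]
  ],
  "gripper": [0, 0, 0, 0, 0, 0, 0, 0, 0, 0]
}}

```text
time: 10.4
tool_pos: [0.577, -0.0701, 0.1674]
tool_rot: [3.135, 0.013, 0.857]
contact_force: [0.4, 0.1, 0.5]
opening: 0.0456
```

Request:
{"fn": "carry_out", "kwargs": {
  "translation": [
    [0, 0, 0],
    [0, 0, 0],
    [0, 0, 0],
    [0, 0, 0],
    [0, 0, 0],
    [0, 0, 0],
    [0, 0, 0],
    [0, 0, 0],
    [0, 0, 0]
  ],
  "turn": [
    [0, 0, 0.143],
    [0, 0, 0.143],
    [0, 0, 0.143],
    [0, 0, 0.143],
    [0, 0, 0.143],
    [0, 0, 0.143],
    [0, 0, 0.143],
    [0, 0, 0.136],
    [0, 0, 0]
  ],
  "gripper": [0, 0, 0, 0, 0, 0, 0, 0, 0]
}}

```text
time: 11.3
tool_pos: [0.577, -0.0701, 0.1675]
tool_rot: [3.127, -0.001, -0.275]
contact_force: [0.1, -0.3, -0.5]
opening: 0.046
```

```bash
python3 - <<'E'
from h import *
t=read_camera("top");s=read_camera("side")
o=robot.observe();print(o["tool_pos"],o["tool_rot"],o["qpos"])
cv2.imwrite("pics/s3.png",cv2.resize(s["img"][100:300,150:400,::-1],None,fx=3,fy=3))
for p in(t,s):
  for n in("dial_axis","nose"):
    for a in nets.tip_of(p,n)[:1]:print(n,a["pixel"],a["score"],atz(p,a["pixel"],.111))
E
```

```text
[ 0.57698552 -0.07014858  0.1674785 ] [ 3.12674547e+00 -6.49886950e-04 -2.69771017e-01] [-0.24461186  0.49558533  1.45130983 -0.015977    1.19446497  0.03103409]
dial_axis [261.6, 216.8] 0.89 [ 0.58949644 -0.04277234  0.111     ]
nose [280.6, 208.6] 0.61 [ 0.57238335 -0.08001135  0.111     ]
```

View pics/s3.png

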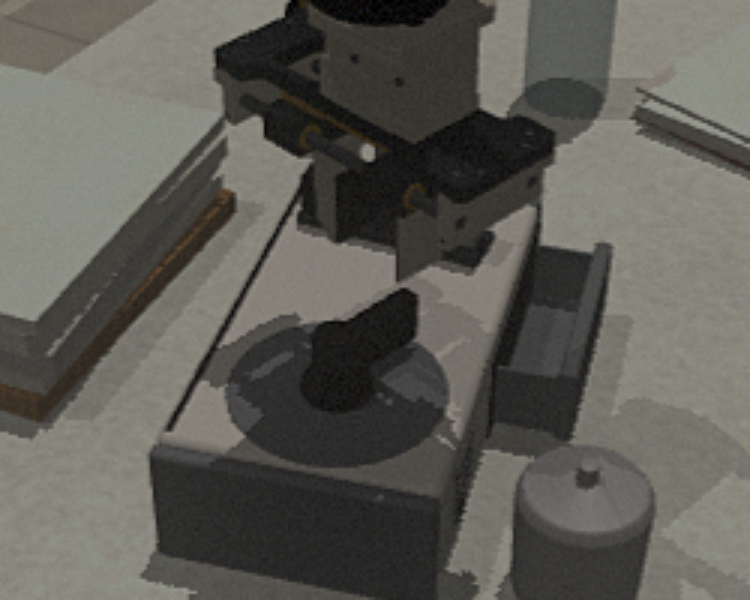

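The nose now points at the machine's right front, crop px (400,300), which is the third click as expected. I'll regrasp after shifting 7 mm outwards.

Request:
{"fn": "carry_out", "kwargs": {
  "translation": [
    [0, 0.007, 0.02],
    [0, 0, 0.02],
    [0, 0, 0.02],
    [0, 0, 0.009],
    [0, 0, 0],
    [0, 0, 0],
    [0, 0, 0],
    [0, 0, 0],
    [0, 0, 0],
    [0, 0, 0]
  ],
  "turn": [
    [0, 0, 0],
    [0, 0, 0],
    [0, 0, 0],
    [0, 0, 0],
    [0, 0, 0],
    [0, 0, 0],
    [0, 0, 0],
    [0, 0, 0],
    [0, 0, 0],
    [0, 0, 0]
  ],
  "gripper": [0, 0, 0, 0, 0, 1, 1, 1, 1, 1],
  "squeeze": 6
}}

```text
time: 12.6
tool_pos: [0.575, -0.078, 0.099]
tool_rot: [3.127, -0.001, -0.272]
contact_force: [-0.1, -0.0, 2.2]
opening: 0.0142
```

Request:
{"fn": "carry_out", "kwargs": {
  "translation": [
    [0.006, -0.0004, 0],
    [0.006, -0.0004, 0],
    [0.006, -0.0004, 0],
    [0.006, -0.0004, 0],
    [0.006, -0.0004, 0],
    [0.006, -0.0004, 0],
    [0.006, -0.0004, 0],
    [0.006, -0.0004, 0],
    [0.006, -0.0004, 0],
    [0, 0, 0]
  ],
  "turn": [
    [0, 0, -0.14],
    [0, 0, -0.14],
    [0, 0, -0.14],
    [0, 0, -0.14],
    [0, 0, -0.14],
    [0, 0, -0.14],
    [0, 0, -0.14],
    [0, 0, -0.14],
    [0, 0, -0.14],
    [0, 0, 0]
  ],
  "gripper": [1, 1, 1, 1, 1, 1, 1, 1, 1, 1]
}}

```text
time: 13.6
tool_pos: [0.6213, -0.0595, 0.0983]
tool_rot: [3.139, 0.015, 0.992]
contact_force: [-4.2, 2.4, 3.8]
opening: 0.015
```

Request:
{"fn": "carry_out", "kwargs": {
  "translation": [
    [0.006, -0.0004, 0],
    [0.006, -0.0004, 0],
    [0, 0, 0]
  ],
  "turn": [
    [0, 0, -0.14],
    [0, 0, -0.14],
    [0, 0, 0]
  ],
  "gripper": [1, 1, 1]
}}

```text
time: 13.9
tool_pos: [0.626, -0.0492, 0.0981]
tool_rot: [-3.139, 0.016, 1.272]
contact_force: [-6.6, 0.2, 3.9]
opening: 0.0146
```

Request:
{"fn": "carry_out", "kwargs": {
  "translation": [
    [0.003, 0, 0],
    [0, 0, 0],
    [0, 0, 0]
  ],
  "turn": [
    [0, 0, -0.06],
    [0, 0, 0],
    [0, 0, 0]
  ],
  "gripper": [1, 1, 1]
}}

```text
time: 14.2
tool_pos: [0.626, -0.049, 0.0979]
tool_rot: [-3.137, 0.019, 1.327]
contact_force: [-9.8, -8.3, 3.9]
opening: 0.0143
```

```bash
python3 - <<'E'
from h import *
o=robot.observe();print(o["tool_pos"],o["tool_rot"],o["contact_force"],o["torque"],o["qpos"])
s=read_camera("side");t=read_camera("top")
for p in(t,s):
  for n in("dial_axis","nose"):
    for a in nets.tip_of(p,n)[:1]:print(n,a["pixel"],a["score"],atz(p,a["pixel"],.111))
E
```

```text
[ 0.62604915 -0.04898435  0.09787883] [-3.13720758  0.01924606  1.32718449] [-9.76744729 -8.30981565  3.87240913] [-1.20839162  1.29912237 -0.10788491] [-0.19036766  0.64957948  1.3809646  -0.0211281   1.11654062 -1.50818666]
dial_axis [281.1, 192.8] 0.48 [ 0.58791615 -0.04023777  0.111     ]
nose [287.4, 169.8] 0.58 [ 0.63556249 -0.05271878  0.111     ]
dial_axis [260.5, 215.4] 0.89 [ 0.59317595 -0.04510046  0.111     ]
nose [244.9, 209.5] 0.67 [ 0.62567021 -0.04503489  0.111     ]
```

Resistance shows it is at the stop. The tool is held and the top view gives the nose at -14.7°. Next, clockwise by 2.1 rad.

Request:
{"fn": "carry_out", "kwargs": {
  "translation": [
    [-0.0059, -0.0004, 0],
    [-0.0059, -0.0004, 0],
    [-0.0059, -0.0004, 0],
    [-0.0059, -0.0004, 0],
    [-0.0059, -0.0004, 0],
    [-0.0059, -0.0004, 0],
    [-0.0059, -0.0004, 0],
    [-0.0059, -0.0004, 0],
    [0, 0, 0]
  ],
  "turn": [
    [0, 0, 0.14],
    [0, 0, 0.14],
    [0, 0, 0.14],
    [0, 0, 0.14],
    [0, 0, 0.14],
    [0, 0, 0.14],
    [0, 0, 0.14],
    [0, 0, 0.14],
    [0, 0, 0]
  ],
  "gripper": [1, 1, 1, 1, 1, 1, 1, 1, 1]
}}

```text
time: 15.4
tool_pos: [0.5958, -0.0784, 0.0984]
tool_rot: [3.128, 0.007, 0.206]
contact_force: [0.2, -1.0, -3.0]
opening: 0.0151
```

Request:
{"fn": "carry_out", "kwargs": {
  "translation": [
    [-0.006, -0.0004, 0],
    [-0.006, -0.0004, 0],
    [-0.006, -0.0004, 0],
    [-0.006, -0.0004, 0],
    [-0.006, -0.0004, 0],
    [-0.006, -0.0004, 0],
    [-0.006, -0.0004, 0],
    [0, 0, 0],
    [0, 0, 0]
  ],
  "turn": [
    [0, 0, 0.143],
    [0, 0, 0.143],
    [0, 0, 0.143],
    [0, 0, 0.143],
    [0, 0, 0.143],
    [0, 0, 0.143],
    [0, 0, 0.142],
    [0, 0, 0],
    [0, 0, 0]
  ],
  "gripper": [1, 1, 1, 1, 1, 1, 1, 1, 1]
}}

```text
time: 16.3
tool_pos: [0.5575, -0.0666, 0.0988]
tool_rot: [3.129, -0.008, -0.787]
contact_force: [-1.4, -2.0, 2.2]
opening: 0.014
```

Request:
{"fn": "carry_out", "kwargs": {
  "translation": [
    [0, 0, 0],
    [0, 0, 0],
    [0, 0, 0],
    [0, 0, -0.02],
    [0, 0, -0.03],
    [0, 0, -0.03],
    [0, 0, -0.03],
    [0, 0, 0]
  ],
  "turn": [
    [0, 0, 0],
    [0, 0, 0],
    [0, 0, 0],
    [0, 0, 0],
    [0, 0, 0],
    [0, 0, 0],
    [0, 0, 0],
    [0, 0, 0]
  ],
  "gripper": [0, 0, 0, 0, 0, 0, 0, 0]
}}

```text
time: 17.1
tool_pos: [0.5601, -0.0652, 0.2129]
tool_rot: [3.134, -0.015, -0.791]
contact_force: [0.7, -0.8, 0.7]
opening: 0.0459
```

```bash
python3 - <<'E'
from h import *
np.set_printoptions(precision=4,suppress=True)
o=robot.observe();print(o["tool_pos"],o["tool_rot"],o["qpos"])
s=read_camera("side");t=read_camera("top")
for p in(t,s):
  for n in("dial_axis","nose","tray_face"):
    for a in nets.tip_of(p,n)[:1]:print(n,a["pixel"],a["score"],atz(p,a["pixel"],.037 if n=="tray_face" else .111))
E
```

```text
[ 0.5601 -0.0652  0.2129] [ 3.1336 -0.0151 -0.7914] [-0.2435  0.4202  1.4435 -0.0154  1.2692  0.5525]
tray_face [364.7, 240.6] 0.61 [ 0.4954 -0.2209  0.037 ]
dial_axis [259.0, 214.3] 0.96 [ 0.597  -0.0464  0.111 ]
nose [285.8, 213.8] 0.9 [ 0.5572 -0.0719  0.111 ]
tray_face [344.5, 211.0] 0.66 [ 0.5038 -0.2208  0.037 ]
```

Request:
{"fn": "carry_out", "kwargs": {
  "translation": [
    [0.0069, 0.0408, 0],
    [0.0069, 0.0408, 0],
    [0.0069, 0.0408, 0],
    [0.0069, 0.0408, 0],
    [0.0069, 0.0408, 0],
    [0, 0, 0],
    [0, 0, 0],
    [0, 0, 0],
    [0, 0, 0],
    [0, 0, 0]
  ],
  "turn": [
    [0, 0, 0],
    [0, 0, 0],
    [0, 0, 0],
    [0, 0, 0],
    [0, 0, 0],
    [0, 0, 0.132],
    [0, 0, 0.132],
    [0, 0, 0.132],
    [0, 0, 0.131],
    [0, 0, 0]
  ],
  "gripper": [0, 0, 0, 0, 0, 1, 1, 1, 1, 1]
}}

```text
time: 18.5
tool_pos: [0.4366, -0.2326, 0.2109]
tool_rot: [3.134, -0.013, -1.321]
contact_force: [-0.8, -0.2, 0.2]
opening: 0.0105
```

Request:
{"fn": "carry_out", "kwargs": {
  "translation": [
    [0, 0, 0],
    [0, 0, 0],
    [0, 0, 0],
    [0, 0, 0]
  ],
  "turn": [
    [0.147, 0, 0],
    [0.147, 0, 0],
    [0.147, 0, 0],
    [0, 0, 0]
  ],
  "gripper": [1, 1, 1, 1]
}}

```text
time: 18.9
tool_pos: [0.4344, -0.2326, 0.21]
tool_rot: [-2.708, -0.011, -1.32]
contact_force: [0.0, 0.4, -0.0]
opening: 0.0006
```

```bash
python3 - <<'E'
from h import *
from scipy.spatial.transform import Rotation as R
np.set_printoptions(precision=4,suppress=True)
o=robot.observe();print(o["tool_pos"],o["tool_rot"],o["qpos"],o["opening"])
print(R.from_euler("xyz",o["tool_rot"]).as_matrix())
s=read_camera("side");t=read_camera("top")
for p in(t,s):
  for n in("dial_axis","nose","tray_face"):
    for a in nets.tip_of(p,n)[:1]:print(n,a["pixel"],a["score"],atz(p,a["pixel"],.037 if n=="tray_face" else .111))
cv2.imwrite("pics/t4.png",cv2.resize(t["img"][100:310,200:480,::-1],None,fx=2.7,fy=2.7))
E
```

```text
[ 0.4344 -0.2326  0.21  ] [-2.7082 -0.0113 -1.3201] [-0.9034  0.1668  1.9059  0.4917  0.935   0.1449] 0.0005503686453225832
[[ 0.2481 -0.878   0.4094]
 [-0.9687 -0.2298  0.0942]
 [ 0.0113 -0.4199 -0.9075]]
dial_axis [278.1, 190.7] 0.63 [ 0.5922 -0.0341  0.111 ]
tray_face [362.8, 239.0] 0.66 [ 0.4988 -0.2168  0.037 ]
dial_axis [260.8, 216.3] 0.66 [ 0.5914 -0.0432  0.111 ]
tray_face [344.2, 212.5] 0.78 [ 0.5023 -0.2161  0.037 ]
```

View pics/t4.png

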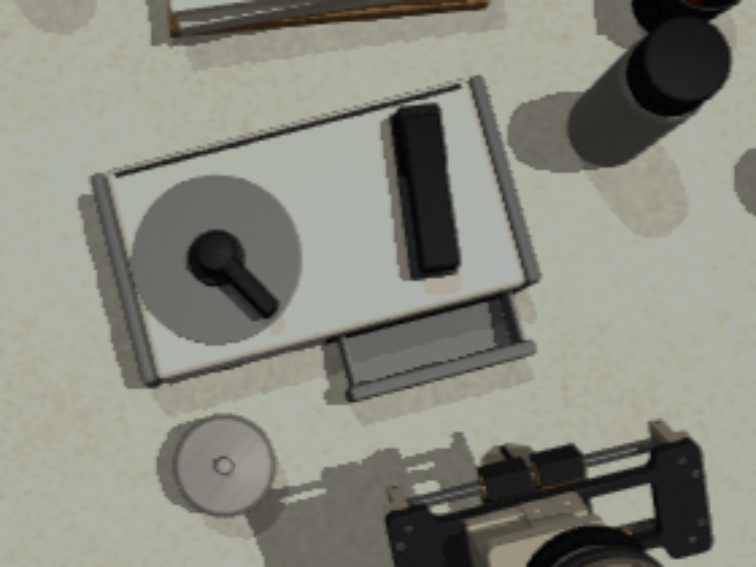

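Nose is at about 223.5°, against 224.5° expected, so the dial sits in click 4. Now the tray: descend, then press.

Request:
{"fn": "carry_out", "kwargs": {
  "translation": [
    [-0.0004, 0.0145, 0.0314],
    [-0.0004, 0.0145, 0.0314],
    [-0.0004, 0.0145, 0.0314],
    [-0.0004, 0.0145, 0.0314],
    [-0.0004, 0.0145, 0.0314],
    [0, -0.01, 0.0046],
    [0, -0.01, 0.0046],
    [0, -0.01, 0.0046],
    [0, -0.01, 0.0046],
    [0, 0, 0]
  ],
  "turn": [
    [0, 0, 0],
    [0, 0, 0],
    [0, 0, 0],
    [0, 0, 0],
    [0, 0, 0],
    [0, 0, 0],
    [0, 0, 0],
    [0, 0, 0],
    [0, 0, 0],
    [0, 0, 0]
  ],
  "gripper": [1, 1, 1, 1, 1, 1, 1, 1, 1, 1]
}}

```text
time: 20.3
tool_pos: [0.4809, -0.2214, 0.0384]
tool_rot: [-2.709, -0.014, -1.317]
contact_force: [-1.0, 0.7, 0.1]
opening: 0.0007
```

Request:
{"fn": "carry_out", "kwargs": {
  "translation": [
    [0, -0.0045, 0.0021],
    [0, -0.0045, 0.0021],
    [0, -0.0045, 0.0021],
    [0, -0.0045, 0.0021],
    [0, -0.0045, 0.0021],
    [0, -0.0045, 0.0021],
    [0, -0.0045, 0.0021],
    [0, 0, 0]
  ],
  "turn": [
    [0, 0, 0],
    [0, 0, 0],
    [0, 0, 0],
    [0, 0, 0],
    [0, 0, 0],
    [0, 0, 0],
    [0, 0, 0],
    [0, 0, 0]
  ],
  "gripper": [1, 1, 1, 1, 1, 1, 1, 1]
}}

```text
time: 21.1
tool_pos: [0.5104, -0.2135, 0.0378]
tool_rot: [-2.713, -0.013, -1.319]
contact_force: [-5.1, -0.7, -1.9]
opening: 0.0006
```

Request:
{"fn": "carry_out", "kwargs": {
  "translation": [
    [0, -0.0045, 0.0021],
    [0, -0.0045, 0.0021],
    [0, -0.0045, 0.0021],
    [0, 0, 0]
  ],
  "turn": [
    [0, 0, 0],
    [0, 0, 0],
    [0, 0, 0],
    [0, 0, 0]
  ],
  "gripper": [1, 1, 1, 1]
}}

```text
time: 21.5
tool_pos: [0.5261, -0.2092, 0.0374]
tool_rot: [-2.712, -0.012, -1.319]
contact_force: [-13.1, -3.0, 3.9]
opening: 0.0003
```

Request:
{"fn": "carry_out", "kwargs": {
  "translation": [
    [0, -0.0027, 0.0012],
    [0, -0.0027, 0.0012],
    [0, 0, 0]
  ],
  "turn": [
    [0, 0, 0],
    [0, 0, 0],
    [0, 0, 0]
  ],
  "gripper": [1, 1, 1]
}}

```text
time: 21.8
tool_pos: [0.5273, -0.2089, 0.0371]
tool_rot: [-2.717, -0.012, -1.319]
contact_force: [-50.8, -13.0, 25.7]
opening: 0.0005
```

The tray reached its rigid stop, so I'm retreating.

Request:
{"fn": "carry_out", "kwargs": {
  "translation": [
    [0, 0.0045, -0.0021],
    [0, 0.0045, -0.0021],
    [0, 0.0045, -0.0021],
    [0, 0.0045, -0.0021],
    [0, 0.009, -0.0042],
    [0, 0.018, -0.0084],
    [0, 0.018, -0.0084],
    [0, 0.018, -0.0084],
    [0, 0, -0.03],
    [0, 0, 0]
  ],
  "turn": [
    [0, 0, 0],
    [0, 0, 0],
    [0, 0, 0],
    [0, 0, 0],
    [0, 0, 0],
    [0, 0, 0],
    [0, 0, 0],
    [0, 0, 0],
    [0, 0, 0],
    [0, 0, 0]
  ],
  "gripper": [1, 1, 1, 1, 1, 1, 1, 1, 1, 1]
}}

```text
time: 22.8
tool_pos: [0.435, -0.235, 0.0683]
tool_rot: [-2.707, -0.017, -1.321]
contact_force: [-0.4, -0.2, 0.2]
opening: 0.0003
```

```bash
python3 - <<'E'
from h import *
np.set_printoptions(precision=4,suppress=True)
o=robot.observe();print(o["time"],o["tool_pos"],o["contact_force"])
s=read_camera("side");t=read_camera("top")
for p in(t,s):
  for n in("dial_axis","nose","tray_face"):
    for a in nets.tip_of(p,n)[:1]:print(n,a["pixel"],a["score"],atz(p,a["pixel"],.037 if n=="tray_face" else .111))
cv2.imwrite("pics/t5.png",cv2.resize(t["img"][100:310,200:480,::-1],None,fx=2.7,fy=2.7))
E
```

```text
22.8 [ 0.435  -0.235   0.0683] [-0.354  -0.1977  0.1534]
dial_axis [280.2, 191.8] 0.86 [ 0.59   -0.0384  0.111 ]
nose [294.3, 204.7] 0.82 [ 0.5637 -0.0673  0.111 ]
tray_face [361.9, 224.6] 0.8 [ 0.5301 -0.2151  0.037 ]
dial_axis [258.4, 215.2] 0.69 [ 0.5966 -0.0437  0.111 ]
nose [289.4, 213.5] 0.83 [ 0.5521 -0.0759  0.111 ]
tray_face [333.7, 209.7] 0.91 [ 0.5242 -0.2134  0.037 ]
```

View pics/t5.png

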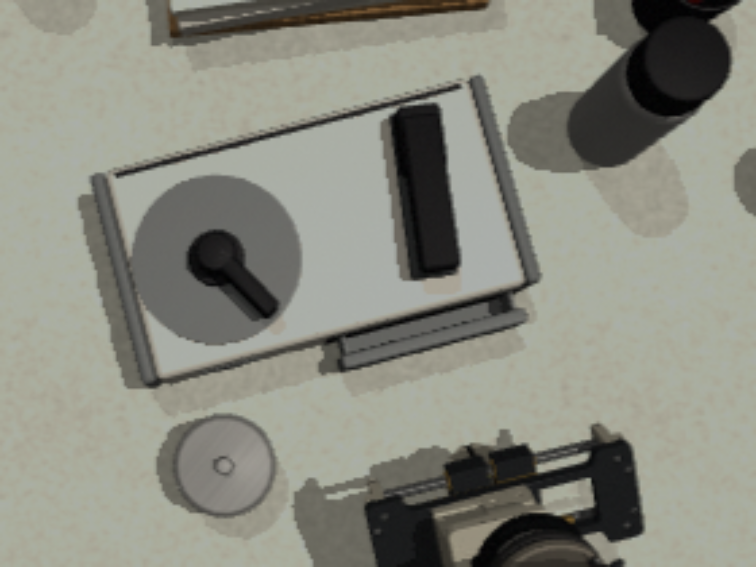

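The tray stands about 26 mm in, so it is latched. The nose is at about 223°, and the stapler, cup and flask have not moved. Handing in.

```bash
python3 -c "
from h import *
print(robot.hand_in())"
```

```text
the job is handed in; nothing more can be done
None
```

The selector rests in the fourth click and the chip tray is latched. I handed the job in at about 23 s of the 72 s allowed; the hand-in reports no verdict.

- **Selector:** I gripped the nose and turned it anticlockwise, regrasping once, until it met the stop. The tool stalled there with about 8 N of resistance, and the top camera put the nose at −14.7° (expected −15.5°). I then turned it clockwise 2.1 rad and let go. The nose lies at about 223.5° in the top picture, against 224.5° for the fourth click.
- **Tray:** I pushed it to its inner stop with closed fingers and withdrew. It stayed in by about 26 mm (latched position 26.7 mm).
- **Stapler, flask and cup:** They show no visible movement, and the gripper is clear of everything.

**Disagreements and risks:**
- The fingertips pressed the tray stop with about 58 N for a moment. That is below the 120 N wrist limit, but above the 40 N limit that applies to the arm and gripper body. I took that limit not to cover the fingers.
- The side camera's nose estimate was rougher: about 212° right after the release and 216° at the end. I relied on the top view.

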